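# Load an ink refill bottle into the desk chute

### The job

Pick up the smaller of the two flat ink refill bottles and drop it, lying flat and cap first, into the upper half of the sloping metal chute, so that it slides down by itself until its cap pokes out through the gap at the lower end. Do not push it down or touch it in the lower half of the chute, and leave the bigger bottle where it lies.

Things in the scene. Friction and masses are not known exactly. Their poses are not given: they have to be found in the camera images.
- refill_center (a point): Body centre of the smaller flat white bottle, 16 mm above the desk it lies on. About 70 g; body 62 long (x) by 44 wide (y) by 32 mm high (z). A grey cap, 22 mm in diameter and 26 mm long, sticks out of the middle of its -x end. Grasp it across the 44 mm.
- refill_cap (a point): Outer end of the smaller bottle's cap, on the cap's axis: 57 mm from the body's centre along the bottle's -x axis. Same axes as refill_center.
- big_center (a point): Centre of the bigger bottle's body (21 mm above its underside), same make and look: body 80 mm long by 74 mm wide by 42 mm high, grey cap 32 mm in diameter, 26 mm long. Too wide for the chute; leave it alone (moved by less than 30 mm).
- channel: Open aluminium chute, fixed. Origin: mid-width on its floor, 90 mm above the desk. x: up the 28 degree slope; y: across; z: off the floor. Slippery floor, 58 mm wide, from x = -120 mm (outlet) to +150 (open top); upper half: x > 0. Side walls lean out 30 degrees, tops 22 mm above the floor. Cheeks 26 mm high leave a 34 mm outlet gap for the cap; a bottle stops there, centre near x = -85 mm.

How it is judged:
By the outcome, as a careful person would: the job done as asked, in the order asked, and still so for the second after the job is handed in, with the robot touching nothing.
It also fails if it takes over 35 s, if anything falls off the work surface, if the arm or the gripper's body presses on something with over 40 N, if the wrist force passes 120 N, or if a joint passes its speed limit or range.

### The arm

A 6-joint arm with a two-finger parallel gripper is mounted at the origin on the work surface. World frame = base frame: x ahead of the robot, y to its left, z up, the work surface at z = 0. Lengths are in m, angles in rad, forces in N, time in s.
With the tool pointing down it reaches from about 0.375 to 0.9 m from the base axis. Payload 3.1 kg.
Tool frame: the origin (TCP) lies on the centre line of the jaws, within the pads' length; the fingertips stand robot.nose_length ahead of it and the grasp point (between the pads) lies 6 mm ahead of it (robot.nose_length is the distance from the TCP to the fingertips, in m); z points along the fingers, y is the line along which they close (so a half turn about z gives the same grasp; the last joint's range is limited). The gripper opens to 87 mm and grips with 3 to 60 N. Pads are 19 mm wide; open, the fingers measure 117 mm over their backs; the gripper's body (75 mm by 190 mm) begins 51 mm behind the grasp point.
Start: joints at [-1.282, 0.527, 1.433, -0, 1.181, -0.178], TCP at [0.281, -0.558, 0.248] pointing down, gripper open.
Joint ranges: [-3.08, 3.08], [-0.75, 2.2], [0.22, 2.44], [-1.43, 4.57], [0, 2.65], [-2.85, 2.85]. Speed limits (rad/s): [2.79, 2.79, 3.14, 3.14, 3.14, 3.14].

### API

Orientations are given as a unit quaternion [x, y, z, w].
In Python, from rig import robot gives the robot as it stands.
- The arm moves only by the shell command python3 -m crank 'ROWS' [FORCE]. ROWS is JSON, one flat list of numbers, 7 for each row, row after row: the shift along the tool's x, y, z in mm, then the turn, a rotation vector about the tool's x, y, z in degrees, then the closure in counts, from 0 (fully open) to 255 (shut). In form: [x, y, z, ax, ay, az, fingers, x, y, z, ax, ay, az, fingers, ...]. A call has exactly 5 rows; each row is the pose to reach, as a shift and turn from the pose commanded when the call began, along the tool's axes at that moment; what a row does not reach only later rows make up. A row lasts 1/12 s, in which the tool goes at most 41.7 mm and 7.16 degrees, less where a joint would pass 70% of its speed; a pose out of reach is approached as far as the arm can. A call with a gripper value outside its range is refused whole. The fingers move at their own pace and stop on an object; FORCE is the grip in N (left out, the last holds). Time passes only in rows, so rows that repeat a pose let the fingers close, or fill a call up. It gives the time, the measured TCP pose, the force, the opening and the grip force at its end, in the units of the state.
- robot.get_obs(): the state, without advancing time (a new reading comes with each control period).
- robot.camera(name): name is "side" or "top" or "wrist"; returns a dict with "pixels" (384x512x3 uint8, red, green, blue), "intrinsics" (3x3 intrinsics, pixels), "k1" (the pictures are not rectified: a ray, as slopes to the right and down, at radius r is drawn at 1 + k1 r^2 times it, then the intrinsics apply), "extrinsics" (4x4, takes a point from camera to world coordinates); the wrist camera has in their place "mount" (4x4, takes a point from camera to tool coordinates, whose origin is the TCP and whose axes are the flange's). Camera axes: x right, y down, z forward; pixel columns grow to the right and rows downward; lengths in m; the calibration is good to about 2 mm. A picture is of the moment at which its call begins: read the wrist's pose just before it. There is no depth.
- robot.hand_in(): hands the job in; it is judged then, once.
The state is a dict: "time": time; "q": joint angles; "joint_velocities": joint speeds; "joint_torque": joint torques, N m; "position": TCP position; "tool_rot": TCP orientation; "ft_force": force on the tool from outside, world axes, zero at the start; "moment": the same for the moment, N m; "grip_width": finger opening in m; "grip_force": force on a finger pad.
Only numpy, scipy, OpenCV 4.12 (cv2) and the standard library are available. Lean on these libraries where they do the work, as an engineer would, in place of code of your own. Each camera call takes 0.05 s, during which the arm holds its last target. There are 200 camera calls.

## Working session

There is one attempt and no reset: what is moved stays moved. The work goes in short steps, Python scripts to look and compute and a shell command to move; the robot and the scene stay as the last step left them, time stands still between calls to the robot, and variables do not carry over. Pictures are saved under pics/ and viewed, at most 10 in all, crops included, and the job is handed in when it is done.

```bash
mkdir -p pics; ls; cat > h.py <<'E'
import numpy as np,cv2
from scipy.spatial.transform import Rotation as R
from rig import robot
def snap(n,f):
    o=robot.get_obs();c=robot.camera(n);cv2.imwrite('pics/'+f+'.png',c['pixels'][:,:,::-1])
    if n=='wrist':
        T=np.eye(4);T[:3,:3]=R.from_quat(o['tool_rot']).as_matrix();T[:3,3]=o['position'];c['extrinsics']=T@np.array(c['mount'])
    np.savez('pics/'+f+'.npz',K=c['intrinsics'],k1=c['k1'],E=c['extrinsics'])
def load(f):
    d=np.load('pics/'+f+'.npz');return d['K'],float(d['k1']),d['E']
def ray(f,u,v):
    K,k,E=load(f);p=cv2.undistortPoints(np.array([[[u,v]]],float),K,np.array([k,0,0,0,0]))[0,0]
    return E[:3,3],E[:3,:3]@np.array([p[0],p[1],1])
def atz(f,u,v,z):
    o,d=ray(f,u,v);return o+d*(z-o[2])/d[2]
def tri(*obs):
    A=0;b=0
    for f,u,v in obs:
        o,d=ray(f,u,v);d=d/np.linalg.norm(d);P=np.eye(3)-np.outer(d,d);A=A+P;b=b+P@o
    return np.linalg.solve(A,b)
def proj(f,X):
    K,k,E=load(f);M=np.linalg.inv(E)
    return cv2.projectPoints(np.atleast_2d(X).astype(float),cv2.Rodrigues(M[:3,:3])[0],M[:3,3],K,np.array([k,0,0,0,0]))[0][:,0]
def delta(P,Rm):
    o=robot.get_obs();T=R.from_quat(o['tool_rot']).as_matrix()
    return (T.T@(np.array(P)-o['position'])*1000).round(1), R.from_matrix(T.T@Rm).as_rotvec(degrees=True).round(2)
E
python3 - <<'E'
from h import *
snap('top','t0');snap('side','s0');print(robot.nose_length,robot.get_obs())
for f in('t0','s0'):print(load(f))
E
```

```text
pics
0.025 {'time': 0.1, 'q': array([-1.28247958e+00,  5.28388137e-01,  1.43378652e+00, -5.72757337e-05,
        1.18139961e+00, -1.78488796e-01]), 'joint_velocities': array([ 7.20156272e-04, -2.23884223e-03, -3.63544471e-03, -9.47634730e-04,
       -6.70170758e-05, -3.15153560e-04]), 'joint_torque': array([-5.38148906e-04, -4.40987241e+01, -1.77150518e+01,  6.33988366e-02,
        5.34049748e-02, -4.06898391e-05]), 'position': array([ 0.28111215, -0.55751712,  0.24665634]), 'tool_rot': array([ 9.72882006e-01,  2.31299850e-01, -8.08249954e-05, -9.87858174e-04]), 'ft_force': array([ 0.34761765,  0.03237069, -0.79368796]), 'moment': array([0.0038373 , 0.048489  , 0.06273614]), 'grip_force': 0.0, 'grip_width': 0.08689593424515545}
(array([[346.54951632,   0.        , 253.8516897 ],
       [  0.        , 346.54951632, 187.31978271],
       [  0.        ,   0.        ,   1.        ]]), -0.09582118056389942, array([[ 0.00315205, -0.99401687,  0.10918115,  0.42939093],
       [-0.99983502, -0.00117958,  0.01812596, -0.05723191],
       [-0.01788872, -0.10922027, -0.99385659,  0.85900472],
       [ 0.        ,  0.        ,  0.        ,  1.        ]]))
(array([[428.44826626,   0.        , 254.2892961 ],
       [  0.        , 428.44826626, 190.15917603],
       [  0.        ,   0.        ,   1.        ]]), -0.15154829304118272, array([[-0.99658725, -0.0224486 ,  0.07943494,  0.43092036],
       [-0.07953233,  0.51878065, -0.85119988,  0.89007289],
       [-0.02210106, -0.8546126 , -0.51879558,  0.67271669],
       [ 0.        ,  0.        ,  0.        ,  1.        ]]))
```

View pics/t0.png

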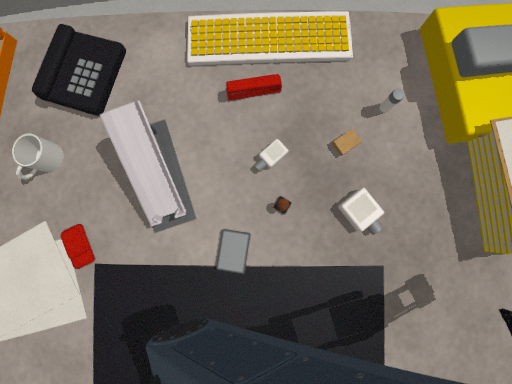

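View pics/s0.png

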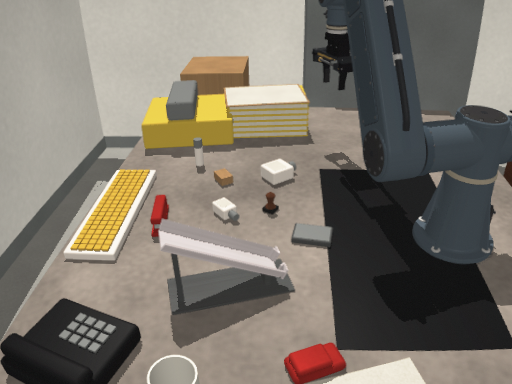

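The top view shows the small bottle at about (272,153) with its cap at (260,166), the big bottle at (361,210), and the chute from its top end at (125,105) to the outlet at (168,222). The side view shows the small bottle at (224,209) and the chute from (165,230) to (283,268). I'll zoom in on these for precise pixels.

```bash
python3 - <<'E'
import cv2,numpy as np
t=cv2.imread('pics/t0.png');s=cv2.imread('pics/s0.png')
def c(i,x,y,w,h,k):return cv2.resize(i[y:y+h,x:x+w],None,fx=k,fy=k,interpolation=cv2.INTER_CUBIC)
a=c(t,95,90,100,150,4) # 400x600
b=c(t,245,130,50,50,8)
d=c(s,150,190,150,75,0+2.6667) 
im=np.zeros((600,800,3),np.uint8);im[:,:400]=a;im[:400,400:]=b;im[400:,400:]=d
cv2.imwrite('pics/c0.png',im)
cv2.imwrite('pics/c1.png',c(s,150,195,150,110,5))
E
```

```text
(no output)
```

View pics/c0.png

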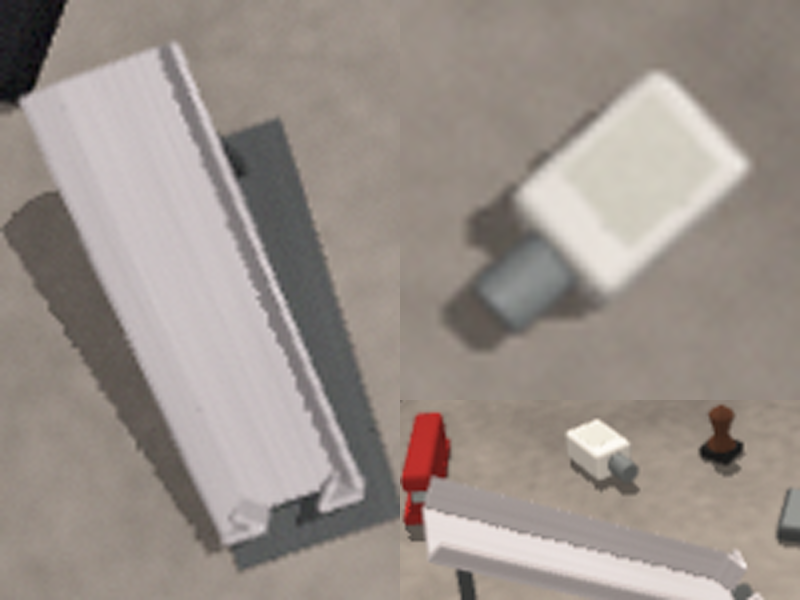

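View pics/c1.png

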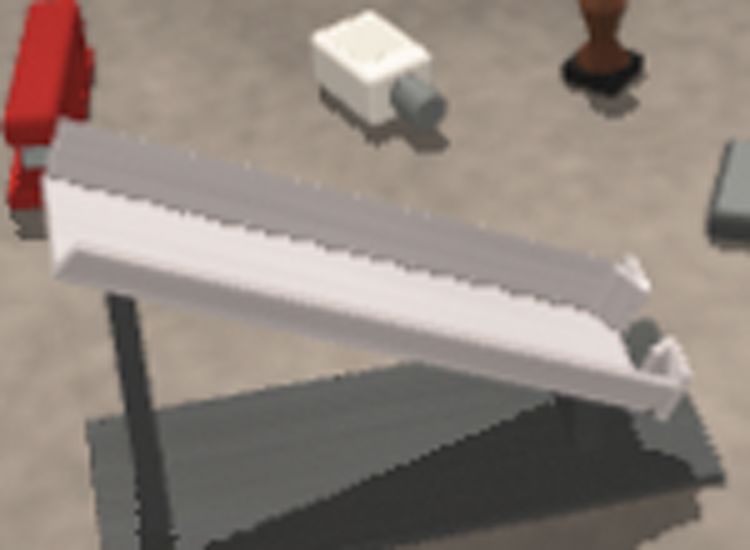

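```bash
cat > fit.py <<'E'
from h import *
from scipy.optimize import least_squares
def Rc(yaw):
    return R.from_euler('ZY',[yaw,-28],degrees=True).as_matrix()
if __name__=='__main__':
    pt=lambda x,y,ox,oy,k:(ox+(x+.5)/k-.5,oy+(y+.5)/k-.5)
    C=np.array([atz('t0',*pt(x,y,245,130,8),.032) for x,y in[(257,72),(348,165),(208,298),(118,195)]])
    print(C.round(4),[np.linalg.norm(C[i]-C[i-1]).round(4) for i in range(4)])
    print('center top',C.mean(0)); d=(C[2]+C[3]-C[0]-C[1])/2; print('cap dir yaw',np.degrees(np.arctan2(d[1],d[0])))
    print('cap',atz('t0',*pt(98,310,245,130,8),.016))
    # side check of bottle center from top corners
    S=np.array([atz('s0',*pt(x,y,150,195,5),.032) for x,y in[(370,12),(432,58),(372,82),(312,42)]]);print('side center',S.mean(0))
    obs=[('t0',pt(22,100,95,90,4),(150,41.7,22)),('t0',pt(175,43,95,90,4),(150,-41.7,22)),('t0',pt(226,540,95,90,4),(-120,41.7,22)),('t0',pt(362,493,95,90,4),(-120,-41.7,22)),
     ('s0',pt(60,122,150,195,5),(150,-41.7,22)),('s0',pt(45,178,150,195,5),(150,-29,0)),('s0',pt(75,247,150,195,5),(150,41.7,22)),('s0',pt(650,290,150,195,5),(-120,-41.7,22)),('s0',pt(688,378,150,195,5),(-120,41.7,22))]
    def f(p):
        return np.concatenate([(proj(n,np.array([p[0],p[1],.09])+Rc(p[2])@np.array(q)/1e3)[0]-u) for n,u,q in obs])
    best=min((least_squares(f,[.45,.2,y],x_scale=[.01,.01,1],loss='soft_l1') for y in(0,45,90)),key=lambda s:s.cost)
    print(best.x,best.cost);print(f(best.x).reshape(-1,2).round(1))
E
python3 fit.py
```

```text
[[ 0.6401 -0.0975  0.032 ]
 [ 0.6111 -0.125   0.032 ]
 [ 0.5701 -0.0824  0.032 ]
 [ 0.6018 -0.0552  0.032 ]] [np.float64(0.0571), np.float64(0.0399), np.float64(0.0592), np.float64(0.0418)]
center top [ 0.60578803 -0.09002231  0.032     ]
cap dir yaw 132.98705799029946
cap [ 0.56910139 -0.04900178  0.016     ]
side center [ 0.60667002 -0.08348109  0.032     ]
[ 0.55494641  0.19797682 18.96325125] 13.476990432676924
[[-0.2 -0.3]
 [-1.2  0.7]
 [-0.5 -0.8]
 [-1.1 -0.4]
 [ 1.1 -1. ]
 [ 0.8 -0.1]
 [ 1.3 -1.4]
 [-4.6 -5.8]
 [-1.   0.2]]
```

```bash
cat >> h.py <<'E'
def down(yaw): # tool x at yaw, z down
    c,s=np.cos(np.radians(yaw)),np.sin(np.radians(yaw));return np.array([[c,s,0],[s,-c,0],[0,0,-1]])
E
python3 - <<'E'
from h import *
print(delta([.36,-.38,.27],down(5)),delta([.606,-.089,.20],down(-47)))
E
```

```text
(array([ 150.3, -123.1,  -23.1]), array([-0.11,  0.  , 21.75])) (array([ 501. , -272.1,   47.3]), array([-1.100e-01,  6.000e-02,  7.375e+01]))
```

```bash
python3 -m crank '[30,-25,-6,0,0,6,0,60,-50,-12,0,0,11,0,90,-75,-18,0,0,16,0,120,-98,-23,0,0,20,0,150,-123,-23,0,0,22,0]'
python3 - <<'E'
from h import *
print(delta([.606,-.089,.20],down(-47)))
E
```

```text
time: 0.52
position: [0.3605, -0.3797, 0.2712]
tool_rot: [0.999, 0.04, 0.0, 0.001]
ft_force: [0.9, -0.5, 0.1]
grip_width: 0.0868
grip_force: 0.0
(array([ 267.6, -270.5,   71. ]), array([ 5.000e-02, -8.000e-02,  5.153e+01]))
```

```bash
python3 -m crank '[27,-27,7,0,0,6,0,54,-54,14,0,0,12,0,80,-81,21,0,0,18,0,107,-108,28,0,0,24,0,134,-135,35,0,0,30,0]'
python3 - <<'E'
from h import *
print(delta([.606,-.089,.20],down(-47)))
E
```

```text
time: 0.93
position: [0.4829, -0.2333, 0.2351]
tool_rot: [0.975, -0.221, -0.0, -0.0]
ft_force: [0.4, 0.4, -0.4]
grip_width: 0.087
grip_force: 0.0
(array([  48.8, -183.3,   35.1]), array([-0.  ,  0.03, 21.44]))
```

```bash
python3 -m crank '[10,-38,7,0,0,5,0,20,-75,14,0,0,10,0,30,-110,21,0,0,15,0,40,-147,28,0,0,20,0,48.8,-183.3,35,0,0,21.4,0]'
python3 -m crank '[0,0,0,0,0,0,0,0,0,0,0,0,0,0,0,0,0,0,0,0,0,0,0,0,0,0,0,0,0,0,0,0,0,0,0]'
python3 - <<'E'
from h import *
snap('wrist','w0');i=cv2.imread('pics/w0.png');print(proj('w0',[[.606,-.089,.032],[.569,-.049,.016]]))
E
```

```text
time: 1.35
position: [0.6055, -0.0884, 0.1998]
tool_rot: [0.918, -0.397, -0.0, 0.0]
ft_force: [0.3, -1.8, -0.4]
grip_width: 0.0867
grip_force: 0.0
time: 1.77
position: [0.6039, -0.0915, 0.2008]
tool_rot: [0.918, -0.397, -0.0, 0.0]
ft_force: [0.4, -0.6, 0.2]
grip_width: 0.087
grip_force: 0.0
[[246.42955491 178.7985274 ]
 [246.39973231 225.47084284]]
```

View pics/w0.png

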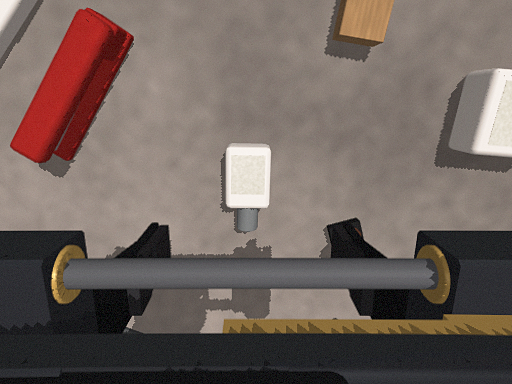

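Wrist view: bottle top face corners are at about (230,144), (269,144), (270,207), (226,207), and the cap tip is near (246,231). It looks nearly aligned.

```bash
python3 - <<'E'
from h import *
g=cv2.cvtColor(cv2.imread('pics/w0.png'),cv2.COLOR_BGR2GRAY)
m=(g>150).astype(np.uint8);m[:,:200]=0;m[:,300:]=0;m[:130]=0;m[225:]=0
c=max(cv2.findContours(m,0,2)[0],key=cv2.contourArea);p=cv2.boundingRect(c);print(p)
r=np.array([atz('w0',*q[0],.032)[:2] for q in c],np.float32)*1000
print(cv2.minAreaRect(r))
print(atz('w0',246,220,.027)) 
print(robot.get_obs()['position'])
E
```

```text
(226, 143, 45, 65)
((606.8593139648438, -92.08689880371094), (42.28692626953125, 63.553977966308594), 42.102195739746094)
[ 0.57623919 -0.05635124  0.027     ]
[ 0.60401814 -0.09150554  0.2009077 ]
```

```bash
python3 -m crank '[0,-1,35,0,0,0,0,1,-1,70,0,0,0,0,1,-1,100,0,0,0,0,1,-1,120,0,0,0,0,1,-1,130,0,0,0,0]'
python3 - <<'E'
from h import *
print(delta([.606,-.091,.039],down(-47.5)))
E
```

```text
time: 2.23
position: [0.6039, -0.0907, 0.0679]
tool_rot: [0.918, -0.397, -0.002, 0.0]
ft_force: [0.1, 0.0, 0.2]
grip_width: 0.0868
grip_force: 0.0
(array([ 1.8, -1.5, 28.9]), array([0.14, 0.25, 0.74]))
```

```bash
python3 -m crank '[1,-1,12,0,0,0,0,2,-1.5,22,0,0,0.5,0,2,-1.5,28,0,0,0.5,0,2,-1.5,29,0,0,0.5,0,2,-1.5,29,0,0,0.5,0]' 20
python3 -m crank '[0,0,0,0,0,0,150,0,0,0,0,0,0,200,0,0,0,0,0,0,200,0,0,0,0,0,0,200,0,0,0,0,0,0,200]' 20
python3 -m crank '[0,0,0,0,0,0,200,0,0,0,0,0,0,200,0,0,0,0,0,0,200,0,0,0,0,0,0,200,0,0,0,0,0,0,200]'
```

```text
time: 2.65
position: [0.6088, -0.0908, 0.0419]
tool_rot: [0.917, -0.4, 0.0, -0.0]
ft_force: [0.1, 0.2, 0.9]
grip_width: 0.0872
grip_force: 0.0
time: 3.07
position: [0.6087, -0.0907, 0.042]
tool_rot: [0.917, -0.4, 0.0, -0.0]
ft_force: [0.1, -0.1, -0.4]
grip_width: 0.0614
grip_force: 0.0
time: 3.48
position: [0.6084, -0.0907, 0.0416]
tool_rot: [0.917, -0.4, -0.0, 0.0]
ft_force: [-0.6, -0.2, 0.4]
grip_width: 0.0438
grip_force: 20.0
```

Gripped (43.8 mm, 20 N). Lifting.

```bash
python3 -m crank '[0,0,-20,0,0,0,200,0,0,-50,0,0,0,200,0,0,-85,0,0,0,200,0,0,-120,0,0,0,200,0,0,-150,0,0,0,200]'
cat > tgt.py <<'E'
from h import *
from fit import Rc
O=np.array([.5549,.198,.09]);C=Rc(19)
T=C@np.diag([1,-1,-1])
def go(x,y,z): return delta(O+C@np.array([x,y,z])/1e3,T)
E
python3 - <<'E'
from tgt import *
print(go(80,0,150),O+C@[.08,0,.15],O+C@[.08,0,.053],robot.get_obs()['grip_width'])
E
```

```text
time: 3.9
position: [0.6086, -0.0906, 0.1934]
tool_rot: [0.917, -0.4, 0.0, -0.0]
ft_force: [1.1, -0.4, -1.6]
grip_width: 0.0438
grip_force: 20.0
(array([-248. , -157.1,  -66.6]), array([ 16.15,  24.74, -64.78])) [0.55510336 0.19807002 0.25999986] [0.59816108 0.21289598 0.17435395] 0.04375529170341982
```

```bash
python3 -m crank '[-18,-11,-14,1.1,1.7,-4.6,200,-36,-22,-28,2.3,3.5,-9.2,200,-54,-33,-42,3.4,5.2,-13.8,200,-72,-44,-50,4.6,7,-18.4,200,-90,-55,-55,5.7,8.8,-23,200]'
python3 - <<'E'
from tgt import *
print(go(80,0,150))
E
```

```text
time: 4.32
position: [0.5876, 0.0137, 0.2479]
tool_rot: [0.974, -0.206, 0.091, -0.015]
ft_force: [-1.0, 0.2, -0.8]
grip_width: 0.0439
grip_force: 20.0
(array([-101.6, -156.5,  -19.5]), array([ 10.4 ,  15.82, -41.54]))
```

```bash
python3 -m crank '[-11,-17,-4,1.1,1.7,-4.6,200,-22,-34,-8,2.3,3.5,-9.2,200,-34,-52,-10,3.4,5.2,-13.8,200,-45,-70,-12,4.6,7,-18.4,200,-56,-87,-14,5.7,8.8,-23,200]'
python3 - <<'E'
from tgt import *
print(go(80,0,150))
E
```

```text
time: 4.73
position: [0.569, 0.1163, 0.2566]
tool_rot: [0.984, -0.004, 0.175, -0.029]
ft_force: [0.9, 0.1, -1.8]
grip_width: 0.0438
grip_force: 20.0
(array([-13.3, -81.9,  -3.4]), array([  4.66,   7.18, -18.54]))
```

```bash
python3 -m crank '[-3,-20,-1,1.2,1.8,-4.6,200,-6,-40,-2,2.3,3.6,-9.2,200,-10,-60,-3,3.5,5.4,-14,200,-13,-75,-3.5,4.6,7.1,-18.5,200,-13.5,-82,-3.5,4.7,7.2,-18.5,200]'
python3 -m crank '[0,0,0,0,0,0,200,0,0,0,0,0,0,200,0,0,0,0,0,0,200,0,0,0,0,0,0,200,0,0,0,0,0,0,200]'
python3 - <<'E'
from tgt import *
print(go(80,0,150),go(80,0,70))
snap('wrist','w1');snap('side','s1')
a=cv2.imread('pics/w1.png');b=cv2.imread('pics/s1.png')
b=cv2.resize(b[110:310,130:330],None,fx=3,fy=3,interpolation=2)
a=cv2.resize(a,(200,150));b[:150,:200]=a
cv2.imwrite('pics/m1.png',b)
E
```

```text
time: 5.15
position: [0.5535, 0.1982, 0.259]
tool_rot: [0.958, 0.159, 0.237, -0.041]
ft_force: [-1.0, -0.0, -1.2]
grip_width: 0.0439
grip_force: 20.0
time: 5.57
position: [0.5566, 0.1964, 0.2602]
tool_rot: [0.958, 0.157, 0.238, -0.04]
ft_force: [0.4, 0.8, -1.2]
grip_width: 0.0437
grip_force: 20.0
(array([-0.8, -2. , -0.2]), array([ 0.08,  0.02, -0.34])) (array([-0.8, -2.1, 79.8]), array([ 0.08,  0.02, -0.34]))
```

View pics/w1.png

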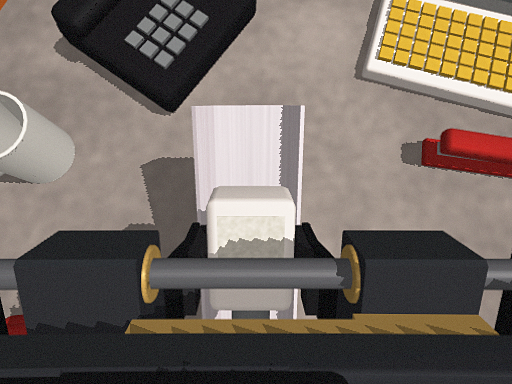

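View pics/m1.png

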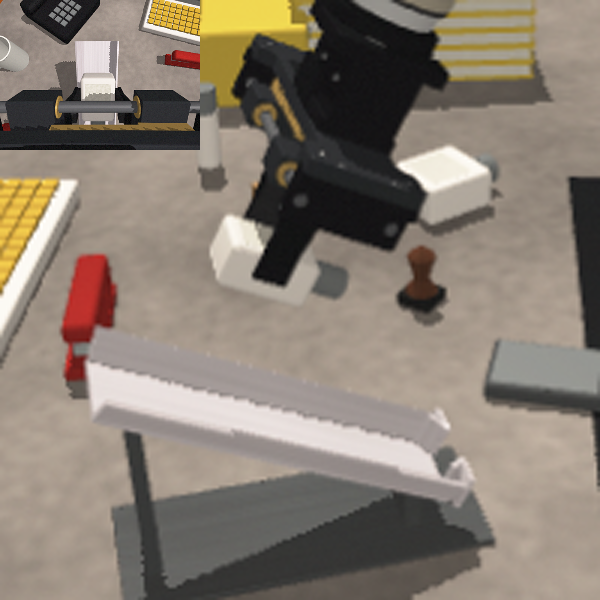

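The bottle is aligned with the chute, cap downhill. In the wrist view the chute top edge corners are at (193,106) and (305,106), and the bottle mid-column is about 250. I'll check the chute pose from these.

```bash
python3 - <<'E'
from tgt import *
from scipy.optimize import least_squares
for u in((193,106),(305,106)):
    o,d=ray('w1',*u);o=C.T@(o-O);d=C.T@d;print((o+d*(.022-o[2])/d[2])*1e3)
print('expected corners 150,+-41.7 ; bottle sides (z of top = TCP-10):')
for u in((208,230),(295,230),(211,190),(291,190)):
    o,d=ray('w1',*u);o=C.T@(o-O);d=C.T@d;print((o+d*(.140-o[2])/d[2])*1e3)
print(C.T@(robot.get_obs()['position']-O)*1e3)
E
```

```text
[149.16164642  42.19178175  22.        ]
[148.57705514 -45.73579727  22.        ]
expected corners 150,+-41.7 ; bottle sides (z of top = TCP-10):
[ 93.27741544  18.38336891 140.        ]
[ 92.95511179 -23.81985436 140.        ]
[113.39718844  16.14882012 140.        ]
[113.12255919 -21.34385661 140.        ]
[ 80.61574785  -1.81825615 149.77230461]
```

Centred within about 1 mm, so I'm descending along the chute normal.

```bash
python3 -m crank '[0,0,18,0,0,0,200,0,0,36,0,0,0,200,0,0,52,0,0,0,200,0,0,64,0,0,0,200,0,0,72,0,0,0,200]'
python3 -m crank '[0,0,6,0,0,0,200,0,0,12,0,0,0,200,0,0,18,0,0,0,200,0,0,23,0,0,0,200,0,0,23,0,0,0,200]'
python3 - <<'E'
from tgt import *
print(C.T@(robot.get_obs()['position']-O)*1e3)
snap('side','s2')
b=cv2.imread('pics/s2.png')
cv2.imwrite('pics/m2.png',cv2.resize(b[170:290,140:300],None,fx=5,fy=5,interpolation=2))
E
```

```text
time: 6.08
position: [0.5882, 0.2079, 0.1951]
tool_rot: [0.958, 0.158, 0.238, -0.04]
ft_force: [-0.7, 0.1, -0.4]
grip_width: 0.0443
grip_force: 20.0
time: 6.5
position: [0.5983, 0.2116, 0.1755]
tool_rot: [0.957, 0.158, 0.238, -0.04]
ft_force: [0.3, -0.8, -0.8]
grip_width: 0.044
grip_force: 20.0
[80.25820146 -1.28453367 54.20561916]
```

View pics/m2.png

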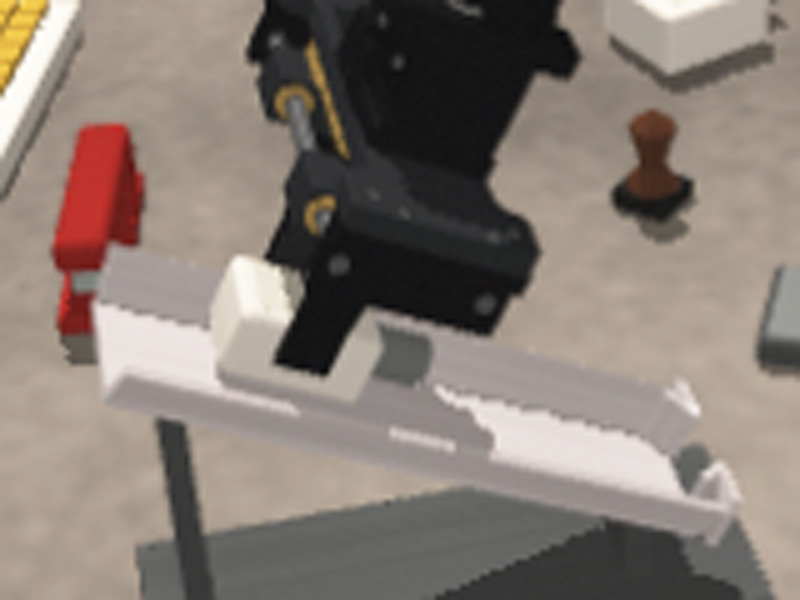

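The bottle is inside the chute's upper half, parallel to the floor and about 10 mm above it, with the fingertips above the wall tops. Releasing.

```bash
python3 -m crank '[0,0,2,0,0,0,200,0,0,3,0,0,0,200,0,0,3,0,0,0,0,0,0,3,0,0,0,0,0,0,3,0,0,0,0]'
python3 -m crank '[0,0,0,0,0,0,0,0,0,0,0,0,0,0,0,0,-10,0,0,0,0,0,0,-30,0,0,0,0,0,0,-60,0,0,0,0]'
python3 -m crank '[0,0,-20,0,0,0,0,0,0,-40,0,0,0,0,0,0,-50,0,0,0,0,0,0,-50,0,0,0,0,0,0,-50,0,0,0,0]'
python3 - <<'E'
from h import *
snap('side','s3');snap('top','t3')
b=cv2.imread('pics/s3.png');t=cv2.imread('pics/t3.png')
im=np.zeros((480,800,3),np.uint8)
im[:,:480]=cv2.resize(b[150:310,140:300],None,fx=3,fy=3,interpolation=2);im[:,480:]=cv2.resize(t[90:240,95:195],(320,480),interpolation=2)
cv2.imwrite('pics/m3.png',im)
E
```

```text
time: 6.97
position: [0.5997, 0.212, 0.174]
tool_rot: [0.957, 0.158, 0.239, -0.04]
ft_force: [0.6, -0.5, 0.1]
grip_width: 0.0567
grip_force: 0.0
time: 7.38
position: [0.5719, 0.2025, 0.2254]
tool_rot: [0.958, 0.158, 0.236, -0.04]
ft_force: [0.2, -0.2, 0.4]
grip_width: 0.0846
grip_force: 0.0
time: 7.8
position: [0.5507, 0.1952, 0.2713]
tool_rot: [0.957, 0.158, 0.239, -0.04]
ft_force: [0.2, 1.2, -0.1]
grip_width: 0.0869
grip_force: 0.0
```

View pics/m3.png

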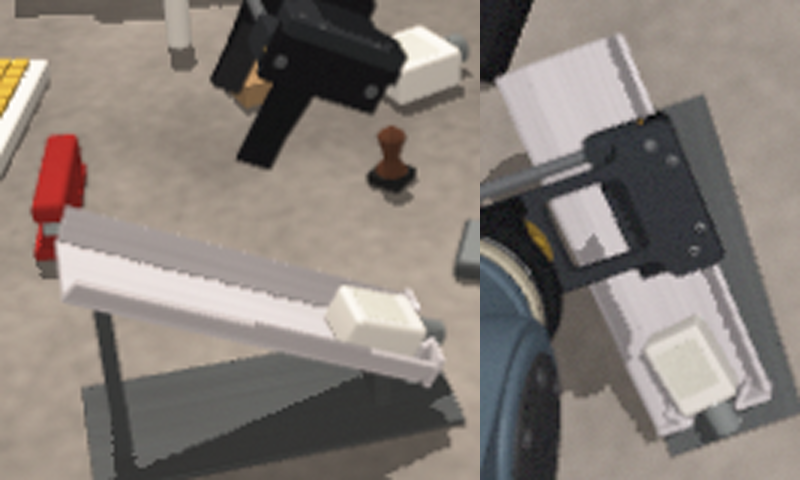

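The bottle has slid down to the outlet with its cap through the gap (top-panel cap at about (718,418)). I'll check that it is at rest and where it stopped.

```bash
python3 -m crank '[0,0,-10,0,0,0,0,0,0,-20,0,0,0,0,0,0,-20,0,0,0,0,0,0,-20,0,0,0,0,0,0,-20,0,0,0,0]'
python3 - <<'E'
from tgt import *
snap('top','t4')
a,b=[cv2.imread(f'pics/{n}.png').astype(int)[185:240,140:185] for n in('t3','t4')]
print('diff',abs(a-b).max(),abs(a-b).mean())
t=cv2.imread('pics/t4.png');
cv2.imwrite('pics/m4.png',cv2.resize(t[180:240,130:200],None,fx=8,fy=8,interpolation=2))
for x in((-85,0,16),(-142,0,16),(-54,22,32),(-54,-22,32),(-116,22,32),(-116,-22,32)):
    p=proj('t4',O+C@np.array(x)/1e3)[0];print(x,((p-[130,180])*8).round())
E
```

```text
time: 8.32
position: [0.5418, 0.1922, 0.2885]
tool_rot: [0.957, 0.158, 0.238, -0.04]
ft_force: [-0.5, -0.5, 0.1]
grip_width: 0.0872
grip_force: 0.0
diff 68 1.8214141414141414
(-85, 0, 16) [254. 194.]
(-142, 0, 16) [329. 359.]
(-54, 22, 32) [132. 146.]
(-54, -22, 32) [278.  96.]
(-116, 22, 32) [218. 333.]
(-116, -22, 32) [361. 284.]
```

View pics/m4.png

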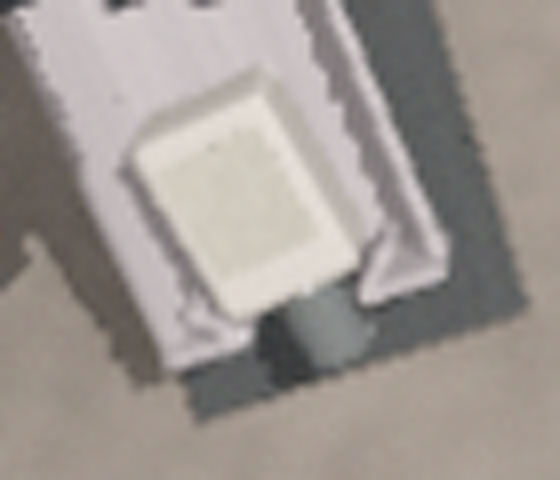

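The bottle is seated against both cheeks with its cap out through the gap (cap at about (335,330)), matching the predicted stop at x ≈ -85 mm. The big bottle is untouched.

```bash
python3 -c "
from rig import robot
print(robot.hand_in())"
```

```text
the job is handed in; nothing more can be done
None
```

The smaller bottle was dropped flat and cap first into the upper half of the chute, slid down by itself and stopped at the outlet with its cap through the gap; the bigger bottle was not touched, and I handed the job in at about 8.4 s (no verdict came back).

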